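# Change over the tube mixer and set its dial

### The arm

A 6-joint arm with a two-finger parallel gripper is mounted at the origin on the work surface. World frame = base frame: x ahead of the robot, y to its left, z up, the work surface at z = 0. Lengths are in m, angles in rad, forces in N, time in s.
With the tool pointing down it reaches from about 0.375 to 0.925 m from the base axis. Payload 5.7 kg.
Tool frame: the origin (TCP) lies midway between the tips of the shut fingers; the grasp point (between the pads) lies 19 mm behind it; z points along the fingers, x is the direction in which the jaws open and shut, and the axes are right-handed (so a half turn about z gives the same grasp; the last joint's range is limited). The gripper opens to 88 mm and grips with 3 to 60 N. Pads are 20 mm wide; open, the fingers measure 115 mm over their backs; the gripper's body (75 mm by 178 mm) begins 61 mm behind the grasp point.
Start: joints at [-1.34, 0.359, 1.51, -0, 1.272, -0.115], TCP at [0.203, -0.564, 0.223] pointing down, gripper open.
Joint ranges: [-2.97, 2.97], [-1.01, 2.36], [0.21, 2.38], [-0.96, 4.11], [0.2, 2.71], [-2.98, 2.98]. Speed limits (rad/s): [2.39, 2.39, 3.14, 3.14, 3.14, 3.14].

### API

Orientations are given as a unit quaternion [x, y, z, w].
In Python, from bench import move_ptp, servo_line, goto_joints, move_gripper, sleep, inverse_kinematics, capture, PlanningError, close_job, spot_in, silhouettes, current_clock, current_joint_pos, current_qvel, current_joint_torque, current_position, current_orientation, current_force, current_torque, current_finger_gap gives the robot as it stands. Calls block until the motion is done:
- move_ptp(position, orientation): joint-space move of the TCP to a pose.
- servo_line(position, orientation=None, rate=0.15, contact_N=None): straight line of the TCP; orientation=None keeps the orientation; rate is the mean speed in m/s. With contact_N (N) it stops when the force on the tool has changed by that much, and returns True; else False.
- goto_joints(angles): joint-space move.
- move_gripper(opening): finger opening in m; the grip force is fixed at half the most; returns when the fingers have stopped.
- sleep(seconds).
- inverse_kinematics(position, orientation): joint angles nearest the present ones, or None.
- capture(name): name is "scene" or "top" or "wrist"; returns a dict with "image" (420x560x3 uint8, blue, green, red), "range_z" (420x560 float32, m along the optical axis (not along the pixel's ray), 0 where there is no reading), "intrinsics" (3x3 intrinsics, pixels), "R" (3x3) and "t" (3): a world point X has camera coordinates R X + t. Camera axes: x right, y down, z forward; pixel columns grow to the right and rows downward; lengths in m; the calibration is good to about 2 mm. A picture is of the moment at which its call begins.
A pose or a line that the arm cannot do raises PlanningError and nothing moves.
- close_job(): hands the job in, once; it reports no verdict.
Trained networks look in the newest picture that a camera, given by its name, has taken for a name from the list of things; names that differ only in an ending like _2 or _b are one class to them, and where a whole thing is asked for, a point or a joint stands for the part that bears it (a point fixed in the world has none). Each returns a list of dicts, best first, with "conf" (0 to 1); they miss things now and then, are a little off and sometimes report something else, mostly with a low value. They report only what shows in the picture. A call takes as long as a camera call.
- spot_in(camera, query): "xy" ([column, row] in pixels, amid what is visible of it).
- silhouettes(camera, query): "region" (420x560 bool, what is visible of it) and "xy" ([column, row] in pixels, amid what is visible of it).
Readings, each from a call of its own:
- current_clock(): time.
- current_joint_pos(): joint angles.
- current_qvel(): joint speeds.
- current_joint_torque(): joint torques, N m.
- current_position(): TCP position.
- current_orientation(): TCP orientation.
- current_force(): force on the tool from outside, world axes, zero at the start.
- current_torque(): the same for the moment, N m.
- current_finger_gap(): finger opening in m.
Only numpy, scipy, OpenCV 4.12 (cv2) and the standard library are available. Lean on these libraries where they do the work, as an engineer would, in place of code of your own. Each camera call takes 0.05 s, during which the arm holds its last target.

### The job

Change over the tube mixer: take each spent tube (brown, red cap) out of its clip and lay it in the grey tray, and press every fresh green-capped tube lying on the bench down past the orange sprung jaw of a clip of its own, until it lies fully home in the blue fork, roughly centred lengthwise, with the jaw shut over it. Only when all that is done, turn the speed dial until its white pointer points straight at the red index tab. Do not knock over the glass beaker or the amber bottle.

Things in the scene. Friction and masses are not known exactly. Their poses are not given: they have to be found in the camera images.
- mixer: Tube mixer fixed to the bench: white housing 190 (x) x 360 (y) x 55 mm high with an aluminium deck on top, four blue fork clips with orange sprung jaws in a row along y, and a speed dial at its -y end. Origin at the centre of its underside, on the bench; x away from the robot at yaw 0, y to the left, z up. It may stand turned a little.
- clip1 (a point): Where the axis and mid length of a fully seated tube lie in this clip; axes as mixer (tube axis along x), 91 mm above the bench, 36 mm above the deck. In every clip a rigid blue wall stands on the -y side (inner face 13.8 mm from this point, reaching 20 mm above it, top flared outwards) and the orange jaw on the +y side. Clips are 66 mm apart.
- clip2 (a point): The same point of clip 2, 66 mm to -y of clip1. Every clip is two U-forks (each 12 mm long) centred 30 mm either side of this point along x; between them 48 mm are free for fingers to go down beside the tube, with nothing above the deck but a 5 mm thick hinge rod, 28 mm below this point and 18 mm to +y.
- clip3 (a point): The same point of clip 3, 132 mm to -y of clip1.
- clip4 (a point): The same point of clip 4, 198 mm to -y of clip1, nearest the dial.
- jaw1 (a joint): Orange sprung jaw of clip1, hinged about a rod along x; 0 = shut, up to 0.6 rad as its top swings out to +y; springs shut.
- jaw2 (a joint): The same for clip2. The rounded noses of every jaw (4 mm radius, centred 11 mm to +y of and 13 mm above the clip's point) overhang the seated tube. A tube first meets them with its axis about 26 mm above the point; some 6 to 14 N straight down push it past, then it reaches the fork floor and the jaw returns to 0.
- jaw3 (a joint): The same for clip3.
- jaw4 (a joint): The same for clip4.
- tube1: Capped sample tube, 40 to 85 g, lying along its x axis: pale round body 26 mm diameter with a paper band, green square anti-roll cap (26 mm square, 16 mm long) at +x. From -63 to +65 mm along x; origin on its axis at mid length, 13 mm above the bench as it lies. Fits any clip, either way round. May be absent.
- tube2: Another tube, the same in every way; may be absent.
- tube3: Another tube, the same in every way; may be absent.
- tube4: Another tube, the same in every way; may be absent.
- dial (a joint): Angle of the speed dial about a vertical axis: 0 = white pointer towards the mixer's -x side, grows clockwise seen from above (pointer to the mixer's +y at 1.57, to +x at 3.14), range 0 to 3.4 rad; light friction (0.04 N m), stays where left.
- dial_grip (a point): On the dial's axis, 140 mm to -y of the mixer's origin and 81 mm above the bench, the middle height to grip. The dial is a black disc 56 mm diameter, 10 mm thick, on the deck (55 mm), carrying a grey grip bar 52 mm long, 14 mm thick, from 65 to 91 mm above the bench. The point's x axis runs along the bar, the pointer being at its -x end.
- spent1: Spent tube, same size and shape as the others but with a brown body and a red cap; starts pressed into clip 1. Origin and axes as tube1. A pull of 5 to 10 N straight up brings it out past the jaw. May be absent.
- spent2: Another spent tube with a red cap, starting in clip 3; may be absent.
- tray: Shallow open grey waste tray fixed on the bench, 170 (x) x 130 (y) x 22 mm high, walls 4 mm, floor 4 mm thick; origin at the centre of its underside, on the bench. Two tubes lie side by side in it along x.
- dial_pointer (a point): The pointer end of the white line on top of the dial's grip bar, 26 mm from the dial's axis; axes turn with the dial (pointer at -x).
- index: Red index tab (14 x 10 x 6 mm) clipped on the deck beside the dial. This origin lies on the dial's axis at deck height; the tab lies 39 mm from it along its own -x axis. The dial is set when its pointer line points at the tab, that is when the x axes of index and dial_pointer agree. The tab's angle differs from start to start.
- index_tab (a point): The red tab itself, top centre, 39 mm from the dial's axis.
- beaker: Small glass beaker, 64 mm diameter, 85 mm tall, standing on the bench; origin at its underside. Not part of the job; must not be knocked over.
- reagent: Amber reagent bottle, 60 mm diameter, 130 mm tall, standing on the bench; origin at its underside. Not part of the job; must not be knocked over.

How it is judged:
On the way, in this order (a step that is already met when the one before it is completed fails the run):
1. every spent tube lies in the tray, and every fresh tube lies fully home in a clip of its own, jaw shut over it (((x of tube1 in the frame of clip1 between -0.016 and 0.016 m and y of tube1 in the frame of clip1 between -0.004 and 0.004 m and z of tube1 in the frame of clip1 between -0.003 and 0.003 m and value of joint jaw1 below 0.05 rad) or (x of tube1 in the frame of clip2 between -0.016 and 0.016 m and y of tube1 in the frame of clip2 between -0.004 and 0.004 m and z of tube1 in the frame of clip2 between -0.003 and 0.003 m and value of joint jaw2 below 0.05 rad) or (x of tube1 in the frame of clip3 between -0.016 and 0.016 m and y of tube1 in the frame of clip3 between -0.004 and 0.004 m and z of tube1 in the frame of clip3 between -0.003 and 0.003 m and value of joint jaw3 below 0.05 rad) or (x of tube1 in the frame of clip4 between -0.016 and 0.016 m and y of tube1 in the frame of clip4 between -0.004 and 0.004 m and z of tube1 in the frame of clip4 between -0.003 and 0.003 m and value of joint jaw4 below 0.05 rad)) and angle between the x axis of each of tube1, tube2, tube3, tube4 and the x axis of mixer, either way round below 0.1 rad and ((x of tube2 in the frame of clip1 between -0.016 and 0.016 m and y of tube2 in the frame of clip1 between -0.004 and 0.004 m and z of tube2 in the frame of clip1 between -0.003 and 0.003 m and value of joint jaw1 below 0.05 rad) or (x of tube2 in the frame of clip2 between -0.016 and 0.016 m and y of tube2 in the frame of clip2 between -0.004 and 0.004 m and z of tube2 in the frame of clip2 between -0.003 and 0.003 m and value of joint jaw2 below 0.05 rad) or (x of tube2 in the frame of clip3 between -0.016 and 0.016 m and y of tube2 in the frame of clip3 between -0.004 and 0.004 m and z of tube2 in the frame of clip3 between -0.003 and 0.003 m and value of joint jaw3 below 0.05 rad) or (x of tube2 in the frame of clip4 between -0.016 and 0.016 m and y of tube2 in the frame of clip4 between -0.004 and 0.004 m and z of tube2 in the frame of clip4 between -0.003 and 0.003 m and value of joint jaw4 below 0.05 rad)) and ((x of tube3 in the frame of clip1 between -0.016 and 0.016 m and y of tube3 in the frame of clip1 between -0.004 and 0.004 m and z of tube3 in the frame of clip1 between -0.003 and 0.003 m and value of joint jaw1 below 0.05 rad) or (x of tube3 in the frame of clip2 between -0.016 and 0.016 m and y of tube3 in the frame of clip2 between -0.004 and 0.004 m and z of tube3 in the frame of clip2 between -0.003 and 0.003 m and value of joint jaw2 below 0.05 rad) or (x of tube3 in the frame of clip3 between -0.016 and 0.016 m and y of tube3 in the frame of clip3 between -0.004 and 0.004 m and z of tube3 in the frame of clip3 between -0.003 and 0.003 m and value of joint jaw3 below 0.05 rad) or (x of tube3 in the frame of clip4 between -0.016 and 0.016 m and y of tube3 in the frame of clip4 between -0.004 and 0.004 m and z of tube3 in the frame of clip4 between -0.003 and 0.003 m and value of joint jaw4 below 0.05 rad)) and ((x of tube4 in the frame of clip1 between -0.016 and 0.016 m and y of tube4 in the frame of clip1 between -0.004 and 0.004 m and z of tube4 in the frame of clip1 between -0.003 and 0.003 m and value of joint jaw1 below 0.05 rad) or (x of tube4 in the frame of clip2 between -0.016 and 0.016 m and y of tube4 in the frame of clip2 between -0.004 and 0.004 m and z of tube4 in the frame of clip2 between -0.003 and 0.003 m and value of joint jaw2 below 0.05 rad) or (x of tube4 in the frame of clip3 between -0.016 and 0.016 m and y of tube4 in the frame of clip3 between -0.004 and 0.004 m and z of tube4 in the frame of clip3 between -0.003 and 0.003 m and value of joint jaw3 below 0.05 rad) or (x of tube4 in the frame of clip4 between -0.016 and 0.016 m and y of tube4 in the frame of clip4 between -0.004 and 0.004 m and z of tube4 in the frame of clip4 between -0.003 and 0.003 m and value of joint jaw4 below 0.05 rad)) and x of spent1 in the frame of tray between -0.05 and 0.05 m and y of spent1 in the frame of tray between -0.06 and 0.06 m and z of each of spent1, spent2 in the frame of tray below 0.05 m and x of spent2 in the frame of tray between -0.05 and 0.05 m and y of spent2 in the frame of tray between -0.06 and 0.06 m), for 0.3 s.
2. the dial's pointer faces the red index tab (angle between the x axis of dial_pointer and the x axis of index, either way round below 0.14 rad and horizontal distance between dial_pointer and index_tab below 0.02 m), for 0.2 s.
At the end, for the whole second after the job is handed in: At rest: each spent tube in the tray (middle within 50 mm along x, 60 mm along y, below 50 mm); each fresh tube in a clip: within 16 mm lengthwise, 4 mm sideways, 3 mm in height, 0.1 rad of its point, jaw under 0.05 rad; pointer within 0.14 rad (8 degrees) of the red tab (all of step 1 and all of step 2 and linear speed of each of tube1, tube2, tube3, tube4, spent1, spent2 below 0.02 m/s); the robot touches nothing.
It fails at once if the beaker or the amber bottle is knocked over (angle between any of beaker, reagent's own z axis and vertical above 0.7 rad).
Of tube1, tube2, tube3, tube4 only 3 to 4 are there at a start; the rules pass over those that are not, and their reading is None.
Of spent1, spent2 only 1 to 2 are there at a start; the rules pass over those that are not, and their reading is None.
At some moment in a run one of tube1, tube2, tube3, tube4 may be knocked a few centimetres aside while the robot is not near it.
Once in a run the grip may slacken for a moment while it holds something.
It also fails if it takes over 210 s, if anything falls off the work surface, if the arm or the gripper's body presses on something with over 40 N, if the wrist force passes 120 N, or if a joint passes its speed limit or range.

## Working session

There is one attempt and no reset: what is moved stays moved. The work goes in short steps, each a Python script; the robot and the scene stay as the last script left them, time stands still between calls to the robot, and variables do not carry over. Pictures are saved under pics/ and viewed, and the job is handed in when it is done.

```bash
ls; mkdir -p pics; python3 - <<'E'
from bench import *
import cv2
print(current_clock(),current_position(),current_orientation(),current_finger_gap())
for n in ["scene","top","wrist"]:
    c=capture(n); cv2.imwrite(f"pics/{n}0.png",c["image"]); print(n,c["intrinsics"].tolist(),c["R"].round(3).tolist(),c["t"].round(3).tolist())
E
```

```text
pics
0.0 [ 0.20318892 -0.56381167  0.22182159] [ 8.18200619e-01 -5.74932104e-01 -6.68171585e-04 -6.13739380e-04] 0.0877763657222186
scene [[450.2076618904567, 0.0, 283.5206490820518], [0.0, 450.2076618904567, 214.17338273700975], [0.0, 0.0, 1.0]] [[-0.573, 0.819, 0.013], [0.714, 0.507, -0.483], [-0.402, -0.267, -0.876]] [0.398, -0.364, 1.301]
top [[449.8133296757833, 0.0, 271.7525504878828], [0.0, 449.8133296757833, 208.4801295697797], [0.0, 0.0, 1.0]] [[0.019, -0.999, 0.032], [-0.996, -0.022, -0.081], [0.082, -0.03, -0.996]] [-0.08, 0.612, 1.046]
wrist [[369.51013193577836, 0.0, 277.94497041441423], [0.0, 369.51013193577836, 205.8916282689662], [0.0, 0.0, 1.0]] [[0.34, -0.941, 0.0], [-0.9, -0.325, 0.291], [-0.274, -0.099, -0.957]] [-0.6, -0.036, 0.389]
```

View pics/top0.png

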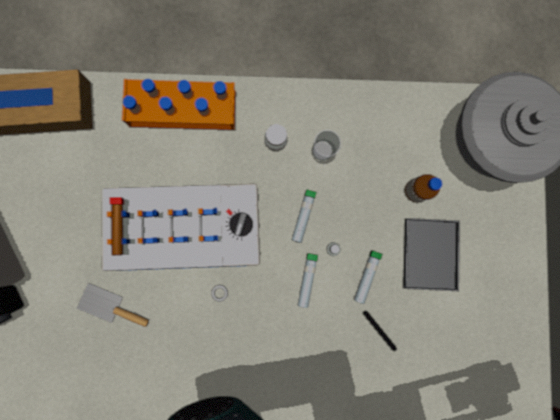

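View pics/scene0.png

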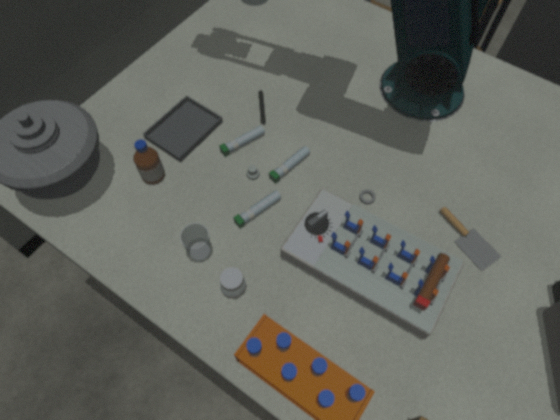

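```bash
cat > h.py <<'E'
from bench import *
import numpy as np, cv2
def cloud(c):
    z=c["range_z"]; K=c["intrinsics"]; v,u=np.mgrid[0:z.shape[0],0:z.shape[1]]
    P=np.stack([(u-K[0,2])/K[0,0]*z,(v-K[1,2])/K[1,1]*z,z],-1)
    W=(P-c["t"])@c["R"]; W[z<=0]=np.nan; return W
def proj(c,X):
    X=np.atleast_2d(X); q=(X@c["R"].T+c["t"])@c["intrinsics"].T; return q[:,:2]/q[:,2:]
def ray_at_z(c,uv,z):
    uv=np.atleast_2d(uv).astype(float); K=c["intrinsics"]
    d=np.c_[(uv[:,0]-K[0,2])/K[0,0],(uv[:,1]-K[1,2])/K[1,1],np.ones(len(uv))]@c["R"]
    o=-c["R"].T@c["t"]; return o+d*((z-o[2])/d[:,2])[:,None]
def qd(psi): # tool down, tool x axis at world angle psi
    return np.array([np.cos(psi/2),np.sin(psi/2),0,0])
def masks(cam,q,conf=.3):
    return [s for s in silhouettes(cam,q) if s["conf"]>conf]
def rect(xy):
    r=cv2.minAreaRect(xy.astype(np.float32)); b=cv2.boxPoints(r); e0=b[1]-b[0]; e1=b[2]-b[1]
    if np.linalg.norm(e0)<np.linalg.norm(e1): e0,e1=e1,e0
    return np.array(r[0]),np.linalg.norm(e0),np.linalg.norm(e1),np.arctan2(e0[1],e0[0])
E
python3 - <<'E'
from h import *
for cam in ["top","scene"]:
    c=capture(cam); W=cloud(c)
    for q in ["mixer","tray","tube1","spent1","dial","index","index_tab","beaker","reagent"]:
        for s in silhouettes(cam,q):
            if s["conf"]<.2: continue
            P=W[s["region"]]; P=P[~np.isnan(P[:,0])]
            if len(P)<5: continue
            m,a,b,th=rect(P[:,:2]*1000)
            print(cam,q,round(s["conf"],2),np.round(s["xy"]),len(P),"c",m.round(),"LxW",round(a),round(b),"ang",round(np.degrees(th),1),"zmed/95",(np.percentile(P[:,2],[50,95])*1000).round())
E
```

```text
top mixer 0.69 [304. 219.] 534 c [ 597. -145.] LxW 126 29 ang -16.2 zmed/95 [24. 28.]
top mixer 0.69 [325. 144.] 665 c [ 762. -189.] LxW 63 59 ang -45.5 zmed/95 [42. 86.]
top mixer 0.65 [186. 228.] 11991 c [565. 146.] LxW 361 192 ang -86.8 zmed/95 [55. 83.]
top tray 0.62 [431. 251.] 3963 c [ 512. -460.] LxW 174 142 ang -1.7 zmed/95 [ 5. 22.]
top tube1 0.76 [362. 276.] 623 c [ 456. -302.] LxW 130 32 ang -19.2 zmed/95 [24. 28.]
top tube1 0.75 [304. 281.] 566 c [ 446. -156.] LxW 126 28 ang -9.8 zmed/95 [24. 28.]
top tube1 0.62 [304. 216.] 604 c [ 600. -145.] LxW 133 29 ang -15.8 zmed/95 [24. 28.]
top spent1 0.63 [116. 225.] 795 c [565. 281.] LxW 135 49 ang 2.5 zmed/95 [102. 107.]
top dial 0.84 [238. 225.] 458 c [573.   5.] LxW 54 54 ang 45.7 zmed/95 [66. 93.]
top index 0.74 [367. 277.] 602 c [ 456. -302.] LxW 132 32 ang -19.4 zmed/95 [24. 28.]
top index_tab 0.56 [241. 224.] 427 c [574.   4.] LxW 53 50 ang 2.1 zmed/95 [66. 93.]
top beaker 0.91 [324. 145.] 676 c [ 762. -189.] LxW 63 60 ang 79.3 zmed/95 [43. 86.]
top reagent 0.87 [420. 188.] 747 c [ 666. -417.] LxW 56 51 ang 24.4 zmed/95 [
[... 622 characters left out ...]
cene spent1 0.49 [370. 257.] 13257 c [551. 143.] LxW 383 226 ang -86.9 zmed/95 [54. 92.]
scene dial 0.97 [321. 221.] 441 c [575.   5.] LxW 57 54 ang 64.8 zmed/95 [66. 91.]
scene dial 0.61 [369. 262.] 13148 c [552. 138.] LxW 374 226 ang -87.0 zmed/95 [54. 92.]
scene index 0.55 [323. 221.] 493 c [571.   3.] LxW 67 52 ang 34.2 zmed/95 [66. 92.]
scene index 0.43 [150. 163.] 930 c [ 675. -413.] LxW 58 46 ang -36.5 zmed/95 [ 79. 129.]
scene beaker 0.59 [195. 240.] 975 c [ 752. -210.] LxW 114 70 ang 52.1 zmed/95 [50. 84.]
scene reagent 0.7 [146. 163.] 962 c [ 668. -458.] LxW 140 56 ang 82.3 zmed/95 [ 78. 129.]
scene reagent 0.65 [239. 142.] 534 c [ 451. -303.] LxW 140 45 ang -19.2 zmed/95 [21. 26.]
```

View pics/wrist0.png

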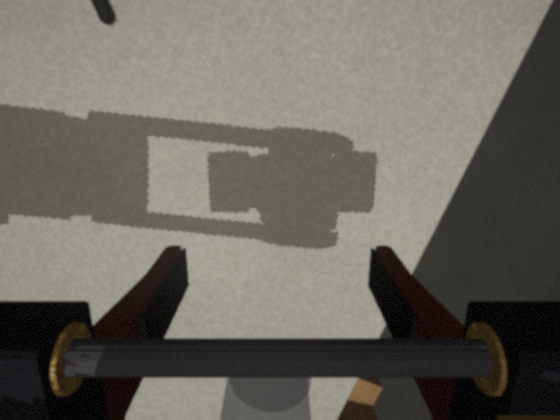

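```bash
python3 - <<'E'
from h import *
c=capture("wrist"); p=current_position(); psi=np.radians(-70.2)
C=-c["R"].T@c["t"]-p; x=np.array([np.cos(psi),np.sin(psi),0]);z=np.array([0,0,-1]);y=np.cross(z,x)
print("cam in tool",C@x,C@y,C@z, "axis",[c["R"][2]@v for v in(x,y,z)])
th=np.radians(3.1); R=np.array([[np.cos(th),-np.sin(th)],[np.sin(th),np.cos(th)]])
for ps in (-86.9,93.1):
    q=qd(np.radians(ps))
    for X in ([.567,.146,.30],[.575,.28,.091],[.575,.08,.091],[.575,.005,.081],[.51,-.46,.04],[.456,-.3,.013]):
        j=inverse_kinematics(X,q); print(ps,X,None if j is None else np.round(j,2))
E
```

```text
cam in tool 0.00027508833366742485 -0.07926585359022266 -0.1609976272564239 axis [np.float64(0.002110284958472087), np.float64(0.2916146820667531), np.float64(0.9565335456221603)]
-86.9 [0.567, 0.146, 0.3] [ 0.13  0.28  1.43 -0.    1.43  1.65]
-86.9 [0.575, 0.28, 0.091] [ 0.35  0.55  1.55 -0.    1.04  1.86]
-86.9 [0.575, 0.08, 0.091] [ 0.02  0.48  1.69 -0.    0.97  1.54]
-86.9 [0.575, 0.005, 0.081] [-0.11  0.49  1.71 -0.    0.95  1.41]
-86.9 [0.51, -0.46, 0.04] [-0.83  0.66  1.47 -0.    1.01  0.68]
-86.9 [0.456, -0.3, 0.013] [-0.71  0.56  1.82 -0.    0.76  0.81]
93.1 [0.567, 0.146, 0.3] [ 0.13  0.28  1.43 -0.    1.43 -1.49]
93.1 [0.575, 0.28, 0.091] [ 0.35  0.55  1.55 -0.    1.04 -1.28]
93.1 [0.575, 0.08, 0.091] [ 0.02  0.48  1.69 -0.    0.97 -1.61]
93.1 [0.575, 0.005, 0.081] [-0.11  0.49  1.71 -0.    0.95 -1.74]
93.1 [0.51, -0.46, 0.04] [-0.83  0.66  1.47 -0.    1.01 -2.46]
93.1 [0.456, -0.3, 0.013] [-0.71  0.56  1.82 -0.    0.76 -2.33]
```

```bash
python3 - <<'E'
from h import *
q=qd(np.radians(-86.9))
move_ptp([.567,.185,.27],q)
c=capture("wrist"); cv2.imwrite("pics/w1.png",c["image"])
np.savez("w1.npz",**c)
print(current_clock(),current_position())
c=capture("top"); cv2.imwrite("pics/t1.png",c["image"])
E
```

```text
4.1833 [0.5672509  0.18426669 0.26993467]
```

View pics/w1.png

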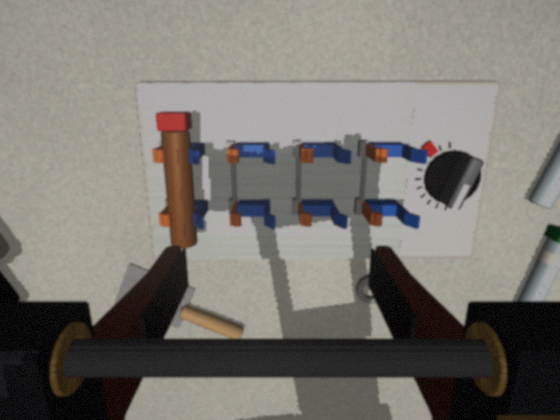

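View pics/t1.png

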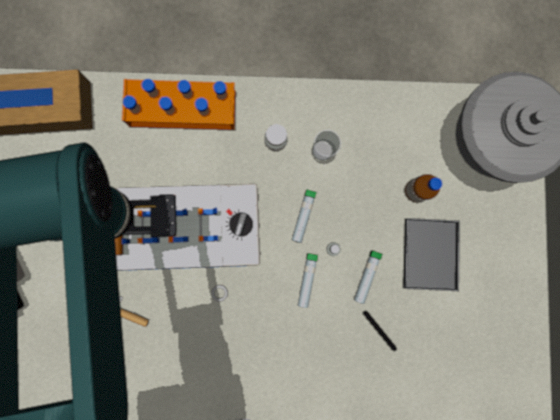

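```bash
python3 - <<'E'
from h import *
c=dict(np.load("w1.npz")); W=cloud(c); im=c["image"]; hsv=cv2.cvtColor(im,cv2.COLOR_BGR2HSV)
z=W[...,2]
deck=(abs(z-.055)<.004); 
n,lab,st,_=cv2.connectedComponentsWithStats(deck.astype(np.uint8))
k=1+st[1:,4].argmax(); P=W[(lab==k)]
m,a,b,th=rect(P[:,:2]*1000); print("deck",m,a,b,np.degrees(th)+90, "z",np.median(P[:,2]))
th=th+np.pi/2; th=(th+np.pi/2)%np.pi-np.pi/2
R=np.array([[np.cos(th),-np.sin(th)],[np.sin(th),np.cos(th)]])
L=np.full(W.shape,np.nan); L[...,:2]=(W[...,:2]*1000-m)@R; L[...,2]=z*1000
H,S,V=hsv[...,0],hsv[...,1],hsv[...,2]
blue=(H>100)&(H<130)&(S>120)&(V>40); org=(H>5)&(H<18)&(S>150)&(V>80)&(z>.06); red=((H<5)|(H>172))&(S>140)&(V>80)
for nm,mk in (("blue",blue),("org",org),("red",red)):
    n,lab,st,_=cv2.connectedComponentsWithStats(mk.astype(np.uint8))
    for k in range(1,n):
        if st[k,4]<15: continue
        p=L[lab==k]; p=p[~np.isnan(p[:,2])]
        if len(p)<10: continue
        print(nm,st[k],"x",np.percentile(p[:,0],[3,97]).round(1),"y",np.percentile(p[:,1],[3,97]).round(1),"z",np.percentile(p[:,2],[3,50,97]).round(1), "top xy",p[p[:,2]>np.percentile(p[:,2],90)].mean(0).round(1))
# tube
tb=(H<15)&(S>100)&(z>.096)
p=L[tb]; p=p[p[:,1]>100]; mm,a,b,t2=rect(p[:,:2]); print("spent",mm,a,b,np.degrees(t2),np.percentile(p[:,2],98))
E
```

```text
deck [566.93347168 144.56599426] 357.46786 188.32532 3.2577057 z 0.054161284671563066
blue [236 144  39  19 413] x [25.4 35.7] y [42.5 73.7] z [ 74.8  77.3 113. ] top xy [ 30.   43.9 112.8]
blue [305 144  30  13 245] x [25.2 35.6] y [-13.6   9.1] z [75.4 77.1 82.6] top xy [30.6 -8.8 80.6]
blue [375 144  52  19 469] x [25.  35.6] y [-88.9 -60.1] z [ 76.1  89.6 113.3] top xy [ 29.5 -87.6 112.9]
blue [335 147  15  16 160] x [24.9 34.6] y [-23.4 -13.6] z [101.4 109.  113.4] top xy [ 29.5 -21.6 113.5]
blue [190 149  10  14 115] x [25.3 35.6] y [107.5 116.1] z [ 79.4 110.9 113.5] top xy [ 31.9 110.  113.4]
blue [238 201  36  27 424] x [-34.7 -24.1] y [43.8 76.4] z [ 68.5  77.1 113.3] top xy [-29.5  44.3 112.6]
blue [304 201  42  26 506] x [-34.4 -24.1] y [-21.7  10.3] z [ 65.5  77.4 113.2] top xy [-29.6 -21.  112.4]
blue [368 200  51  28 584] x [-34.8 -24.1] y [-87.4 -56.7] z [ 65.9  77.8 113.2] top xy [-30.  -87.  112.5]
blue [194 214   8  14  77] x [-34.9 -24.8] y [108.6 116.5] z [104.4 110.9 113.6] top xy [-29.1 110.  113.4]
org [ 154  136   38  111 1662] x [-54.1  35.7] y [122.6 146.1]
[... 272 characters left out ...]
  12 131] x [25.1 34.6] y [-56.4 -47.8] z [103.1 106.  108. ] top xy [ 29.7 -54.2 108. ]
org [300 213  11  12 102] x [-34.4 -24.5] y [ 9.5 17.8] z [103.7 106.  107.8] top xy [-30.2  11.3 107.8]
org [370 213  11  12 113] x [-34.6 -24.7] y [-56.1 -47.9] z [103.2 106.  107.9] top xy [-29.4 -53.8 107.8]
org [231 214   9  11  82] x [-34.4 -24.4] y [74.7 82.1] z [103.5 106.2 108. ] top xy [-29.2  77.1 107.8]
red [157 113  30  19 513] x [51.6 66.1] y [119.5 142.1] z [100.3 102.5 104. ] top xy [ 59.2 132.5 103.9]
red [423 142  14  14 110] x [23.2 34.3] y [-119.7 -107.4] z [58.9 60.6 62. ] top xy [  28.4 -113.9   61.9]
spent [  3.98682022 129.59791565] 125.54635 47.778397 -9.613342 106.67681627704647
```

```bash
cat >> h.py <<'E'
TH=np.radians(3.26); M=np.array([.5669,.1446]); PSI=TH-np.pi/2
RM=np.array([[np.cos(TH),-np.sin(TH)],[np.sin(TH),np.cos(TH)]])
def clip(k,dx=0,dy=0): # k=1..4
    return M+RM@np.array([.0003+dx,.1333-.066*(k-1)+dy])
def F(): return np.round(current_force(),1)
E
python3 - <<'E'
from h import *
q=qd(PSI); p=clip(1)
print(p)
move_gripper(.05)
move_ptp([*p,.17],q); print(F())
servo_line([*p,.079],rate=.12,contact_N=8); print(current_position(),F())
move_gripper(0.0); print("gap",current_finger_gap(),F(),current_clock())
c=capture("wrist"); cv2.imwrite("pics/w2.png",c["image"])
E
```

```text
[0.55961914 0.27770135]
[ 0.4 -0.5 -0.4]
[0.56047072 0.27778529 0.07994879] [0.2 0.3 0.5]
gap 0.025113238481034212 [-0.6 -0.4  3.3] 7.0083
```

View pics/w2.png

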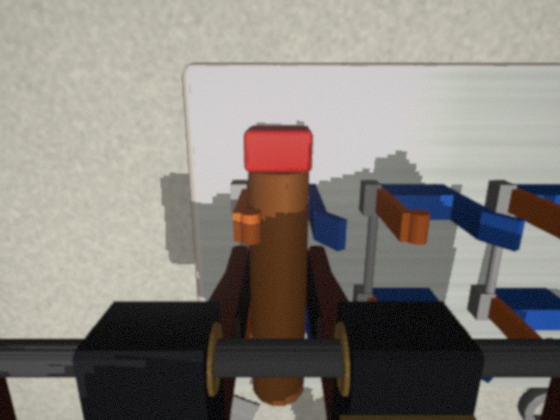

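```bash
python3 - <<'E'
from h import *
p=clip(1)
servo_line([*p,.20],rate=.1); print("gap",current_finger_gap(),F(),current_clock())
c=capture("wrist"); cv2.imwrite("pics/w3.png",c["image"])
pt=capture("top");W=cloud(pt)
for s in masks("top","tray"):
    P=W[s["region"]];P=P[~np.isnan(P[:,0])]; 
    print(s["conf"],rect(P[:,:2]*1000))
    R=P[P[:,2]>.017]; print("rim",rect(R[:,:2]*1000))
E
```

```text
gap 0.024878247316820323 [ 0.5  0.1 -1.2] 8.4167
0.78 (array([ 513.5345459 , -458.79547119]), np.float32(171.51907), np.float32(141.20053), np.float32(-0.028591504))
rim (array([ 512.37408447, -454.69152832]), np.float32(169.81815), np.float32(131.49533), np.float32(-0.0410916))
```

View pics/w3.png

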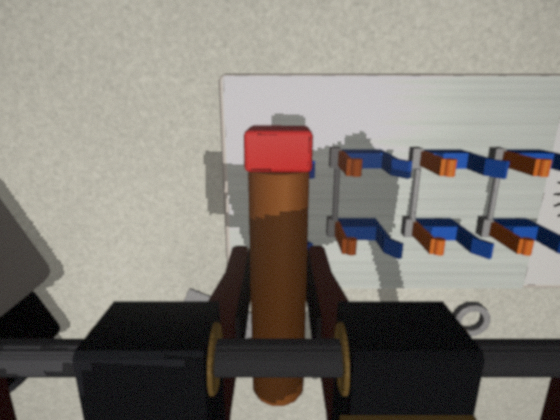

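```bash
python3 - <<'E'
from h import *
q=qd(np.radians(-92.4)); p=[.508,-.457]
move_ptp([*p,.20],q); print("gap",current_finger_gap(),F(),current_clock())
servo_line([*p,.05],rate=.15)
servo_line([*p,.007],rate=.05,contact_N=6); print(current_position(),F(),current_finger_gap())
move_gripper(.045); print(current_clock())
servo_line([*p,.17],rate=.2)
# look at tubes
c=capture("wrist"); cv2.imwrite("pics/w4.png",c["image"])
move_ptp([.47,-.24,.27],qd(np.radians(-105)))
c=capture("wrist"); cv2.imwrite("pics/w5.png",c["image"]); np.savez("w5.npz",**c)
W=cloud(c)
for s in masks("wrist","tube1"):
    P=W[s["region"]];P=P[(P[:,2]>.012)&(P[:,2]<.04)]
    m,a,b,t=rect(P[:,:2]*1000);print(round(s["conf"],2),np.round(s["xy"]),m,a,b,np.degrees(t))
print(current_clock())
E
```

```text
gap 0.025788171483590062 [ 0.1  0.1 -0.8] 11.175
[ 0.50823362 -0.4572572   0.00728385] [ 0.3 -0.8 -0. ] 0.025034134836714187
13.8583
0.94 [157.  67.] [ 599.30755615 -144.5486145 ] 127.44769 26.463028 -15.295557
0.77 [212. 195.] [ 450.89962769 -157.11811829] 119.617645 26.140839 -9.569669
0.71 [ 37. 155.] [575.3338623  -34.54486084] 187.85483 6.81547 2.023532
0.57 [332. 160.] [ 457.43154907 -300.31564331] 127.470505 26.07506 -19.334694
15.9333
```

View pics/w4.png

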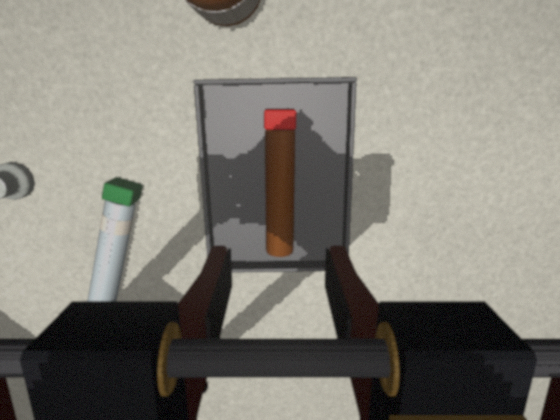

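View pics/w5.png

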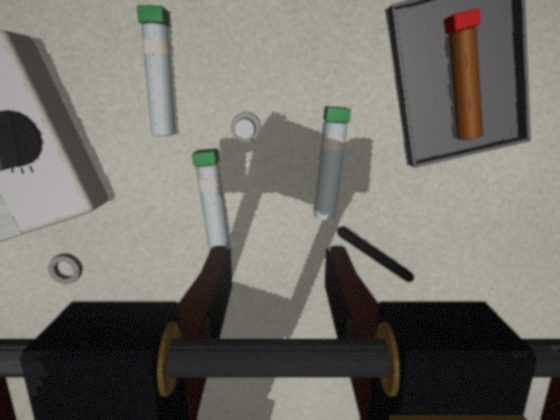

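```bash
cat >> h.py <<'E'
def find_tubes(c,cam="wrist",log=True):
    W=cloud(c); out=[]
    for s in masks(cam,"tube1",.3):
        P=W[s["region"]];P=P[(P[:,2]>.012)&(P[:,2]<.04)]
        if len(P)<100: continue
        m,a,b,t=rect(P[:,:2]*1000); t=(t+np.pi/2)%np.pi-np.pi/2
        if log: print(round(s["conf"],2),np.round(s["xy"]),m.round(1),round(float(a)),round(float(b)),np.degrees(t).round(1))
        if 110<a<140 and 20<b<34: out.append((m/1000,float(t),a))
    return out
ZT=.0035
def pick(m,t):
    # psi choice near -90
    psi=t-np.pi/2; q=qd(psi)
    move_gripper(.05)
    move_ptp([*m,.12],q)
    servo_line([*m,ZT],rate=.12,contact_N=8); z=current_position()[2]
    move_gripper(0.); print("pick tip z",z,"gap",current_finger_gap(),F())
    servo_line([*m,.20],rate=.2); print("lifted gap",current_finger_gap(),F(),current_clock())
    return z
def snap(cam,name):
    c=capture(cam); cv2.imwrite(f"pics/{name}.png",c["image"]); return c
E
python3 - <<'E'
from h import *
z=pick(np.array([.4574,-.3003]),np.radians(-19.3))
p=clip(1)
move_ptp([*p,.20],qd(PSI)); print(current_finger_gap(),F(),current_clock())
snap("wrist","w6"); snap("scene","s6")
E
```

```text
pick tip z 0.0042011270822980284 gap 0.02496649189935987 [-0.9 -0.5  5. ]
lifted gap 0.025422890329575277 [-0.7 -0.7 -1.1] 19.7083
0.025283697305403315 [-0.6 -0.6 -1.1] 21.8167
```

View pics/w6.png

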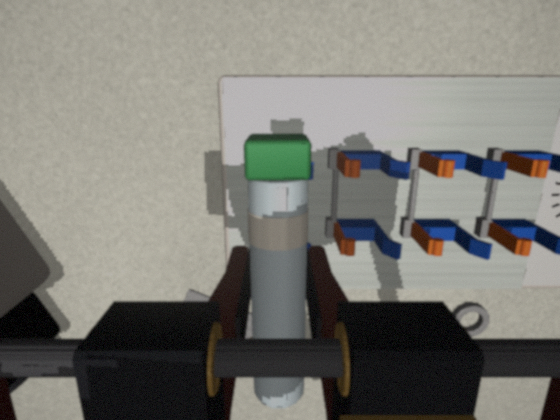

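```bash
cat >> h.py <<'E'
def insert(k,zoff=.0088,dx=0,dy=0):
    p=clip(k,dx,dy); zs=.091-zoff
    servo_line([*p,zs+.030],rate=.15); f0=np.array(current_force()); print("pre",f0.round(1))
    for z in (zs+.026,zs+.020,zs+.014,zs+.008,zs+.004,zs+.001,zs-.001):
        hit=servo_line([*p,z],rate=.03,contact_N=35)
        print("z",round(current_position()[2]-zs,4),"dF",np.round(np.array(current_force())-f0,1),"gap",round(current_finger_gap(),4),hit)
        if hit: break
E
python3 - <<'E'
from h import *
insert(1); print(current_clock()); snap("wrist","w7")
E
```

```text
pre [-0.1  0.3 -1. ]
z 0.0266 dF [-0.3 -0.2  1.7] gap 0.0253 False
z 0.0225 dF [-2.7 -6.6 15.8] gap 0.0255 False
z 0.0154 dF [ 2.2 -6.6  6.4] gap 0.0251 False
z 0.0085 dF [ 4.  -6.4  1.4] gap 0.0256 False
z 0.0038 dF [ 3.9 -5.2 -1.7] gap 0.0251 False
z 0.0005 dF [ 2.7 -2.9 -3.8] gap 0.0256 False
z -0.0014 dF [ 1.9 -3.3 -3. ] gap 0.0254 False
24.7667
```

View pics/w7.png

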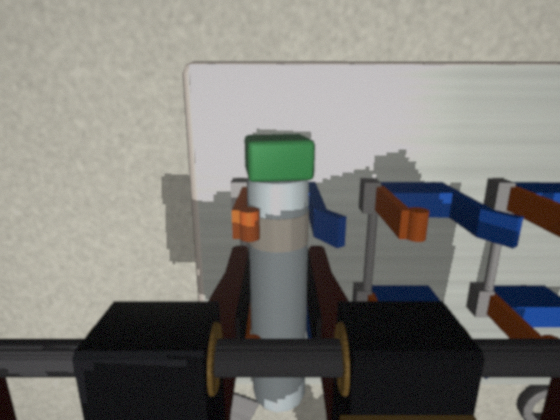

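```bash
cat >> h.py <<'E'
def release_press(k,dx=0,dy=0):
    p=clip(k,dx,dy)
    move_gripper(.040); servo_line([*p,.14],rate=.2); move_gripper(0.)
    servo_line([*p,.112],rate=.12); hit=servo_line([*p,.098],rate=.03,contact_N=18)
    print("press",hit,"tip z",current_position()[2],F())
    servo_line([*p,.17],rate=.2)
def seated(k,name):
    c=snap("wrist",name); W=cloud(c); p=clip(k)
    L=(W[...,:2]-p)@RM; im=cv2.cvtColor(c["image"],cv2.COLOR_BGR2HSV)
    m=(abs(L[...,0])<.07)&(abs(L[...,1])<.017)&(W[...,2]>.095)&(W[...,2]<.14)&~((im[...,1]>120)&(im[...,0]<25))&~((im[...,1]>120)&(im[...,0]>100))
    for lo in np.arange(-.065,.066,.013):
        s=m&(L[...,0]>=lo)&(L[...,0]<lo+.013)
        if s.sum()>15: print(round(lo*1000+6.5),"ztop",(np.percentile(W[...,2][s],95)*1000).round(1),"y",(1000*L[...,1][s&(W[...,2]>np.percentile(W[...,2][s],50))].mean()).round(1),s.sum())
    x=L[...,0][m]; print("x extent",np.percentile(x,[.5,99.5])*1000)
    o=(abs(L[...,0])<.04)&(L[...,1]>.003)&(L[...,1]<.03)&(im[...,1]>150)&(im[...,0]>5)&(im[...,0]<18)&(W[...,2]>.1)
    print("nose y",np.percentile(L[...,1][o],[3,97])*1000)
E
python3 - <<'E'
from h import *
release_press(1); print(current_clock()); seated(1,"w8")
E
```

```text
press True tip z 0.10418908734907154 [-0.8  0.   7.3]
27.7083
-58 ztop 103.7 y -0.8 19
-20 ztop 103.1 y -0.8 285
-7 ztop 103.2 y -1.3 638
6 ztop 103.2 y -1.2 660
19 ztop 103.7 y -1.0 681
32 ztop 103.8 y -0.4 706
45 ztop 104.0 y 0.0 778
58 ztop 104.4 y 2.0 782
x extent [-36.14004747  62.35616823]
nose y [ 7.00280955 15.9190283 ]
```

View pics/w8.png

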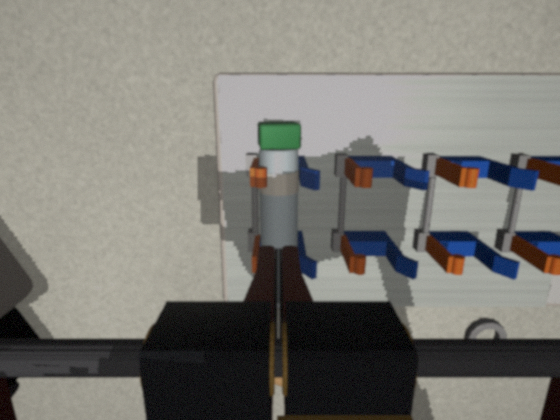

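```bash
cat >> h.py <<'E'
def look():
    move_ptp([.47,-.20,.27],qd(np.radians(-100))); return find_tubes(capture("wrist"))
E
python3 - <<'E'
from h import *
T=look()
T=[t for t in T if t[0][1]<-.06]
m,t,a=min(T,key=lambda t:t[0][0]); print(m,t)
pick(m,t)
p=clip(2); move_ptp([*p,.20],qd(PSI)); print(current_finger_gap(),F(),current_clock())
snap("wrist","w9")
E
```

```text
0.82 [243. 189.] [ 447.1 -156.2] 127 25 -9.9
0.71 [203.  59.] [ 594.1 -143.1] 116 26 -15.0
[ 0.44707587 -0.15618564] -0.17222952842712402
pick tip z 0.00411022033493022 gap 0.02529620193174717 [ 0.3 -0.3  5.4]
lifted gap 0.025070999041051385 [ 0.2  0.5 -1.1] 33.9917
0.0256122472921339 [-0.4 -0.7 -0.9] 35.425
```

View pics/w9.png

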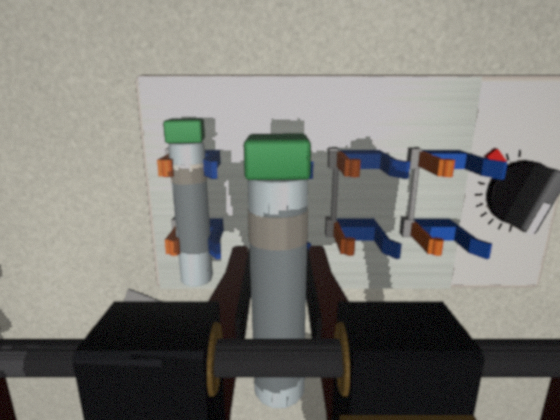

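Held level over clip 2; tube 1 sits in clip 1.

```bash
python3 - <<'E'
from h import *
insert(2); print(current_finger_gap()); release_press(2); print(current_clock()); seated(2,"w10")
T=look(); print(current_clock()); snap("wrist","w11")
E
```

```text
pre [-0.6  0.4  0.4]
z 0.0265 dF [ 0.6 -1.  -0.4] gap 0.0252 False
z 0.0224 dF [-3.5 -6.  15.7] gap 0.0253 False
z 0.0154 dF [ 1.4 -6.7  6.3] gap 0.0252 False
z 0.0086 dF [ 4.5 -5.2  0.7] gap 0.0253 False
z 0.0039 dF [ 4.3 -5.7 -3.4] gap 0.0252 False
z 0.0007 dF [ 4.1 -3.7 -5.1] gap 0.0254 False
z -0.0013 dF [ 2.5 -3.  -4.5] gap 0.0255 False
0.02545771159968879
press True tip z 0.10417381679228248 [-0.8 -0.4  8.3]
41.2083
-58 ztop 103.5 y -0.8 18
-20 ztop 103.1 y -1.5 281
-7 ztop 103.3 y -1.6 629
6 ztop 103.2 y -1.5 658
19 ztop 103.6 y -1.6 674
32 ztop 103.8 y -1.1 722
45 ztop 104.0 y -0.6 778
58 ztop 104.4 y 1.8 802
x extent [-33.44794894  62.57863015]
nose y [ 7.01869323 15.86890221]
0.78 [204.  60.] [ 594.1 -142.8] 117 26 -15.2
42.9583
```

View pics/w10.png

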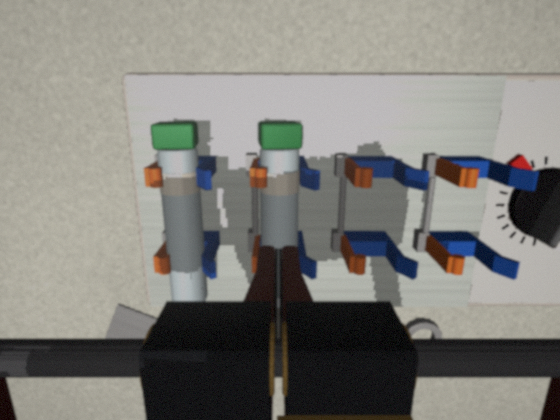

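View pics/w11.png

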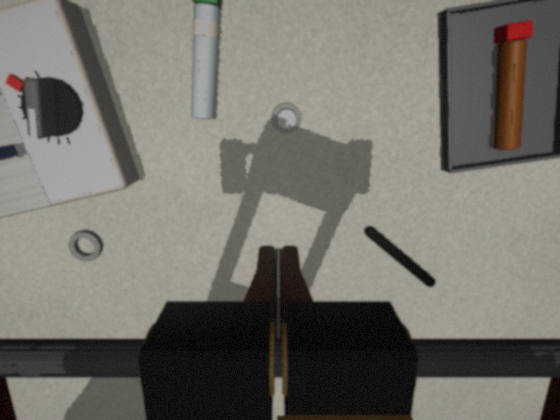

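```bash
python3 - <<'E'
from h import *
move_ptp([.57,-.15,.27],qd(np.radians(-105)))
T=find_tubes(capture("wrist")); T=[t for t in T if t[0][1]<-.06]
assert len(T)==1
m,t,a=T[0]
pick(m,t)
p=clip(3); move_ptp([*p,.20],qd(PSI)); print(current_finger_gap(),F(),current_clock())
snap("wrist","w12")
E
```

```text
0.89 [266. 136.] [ 599.9 -144.4] 127 26 -15.0
0.73 [ 91. 220.] [578.  -34.8] 186 6 4.4
pick tip z 0.004300462943832812 gap 0.0006441700549638615 [-0.1  1.1 -0.7]
lifted gap 0.000545199588835163 [ 0.8  0.4 -0.9] 48.3167
0.0005894081646097868 [ 0.8 -0.2  0.3] 49.4417
```

View pics/w12.png

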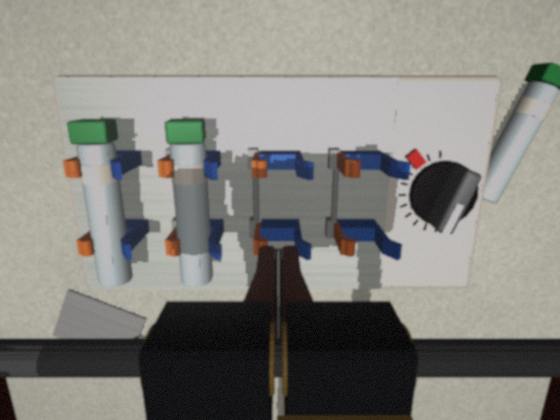

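```bash
python3 - <<'E'
from h import *
move_ptp([.57,-.12,.27],qd(np.radians(-105)))
T=find_tubes(snap("wrist","w13"))
c=snap("top","t13"); find_tubes(c,"top")
print(current_clock())
E
```

```text
0.83 [226. 126.] [621.9 -75.8] 128 26 -16.9
0.49 [105. 215.] [577.6 -34.4] 188 6 4.5
50.7583
```

View pics/w13.png

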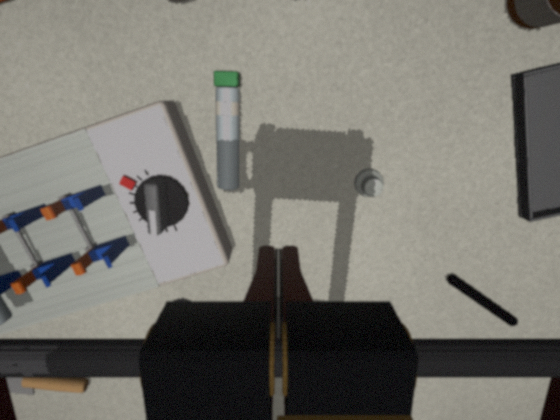

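```bash
python3 - <<'E'
from h import *
T=find_tubes(capture("wrist")); T=[t for t in T if t[0][1]<-.06]
m,t,a=T[0]; g=m+.010*np.array([np.cos(t),np.sin(t)]); q=qd(t-np.pi/2)
move_gripper(.040)
move_ptp([*g,.12],q)
c=snap("wrist","w14")
hit=servo_line([*g,ZT],rate=.08,contact_N=6); print(hit,current_position(),F())
move_gripper(0.); print(current_finger_gap(),F())
servo_line([*g,.20],rate=.2); print(current_finger_gap(),F(),current_clock())
p=clip(3,.006)
if current_finger_gap()>.02:
    move_ptp([*p,.20],qd(PSI)); print(current_finger_gap(),F(),current_clock())
snap("wrist","w15")
E
```

```text
0.64 [227. 126.] [621.9 -75.9] 128 26 -17.0
False [ 0.63190352 -0.07894564  0.00407627] [-0.1 -1.1  0.7]
0.02534544661166303 [-0.   0.5  2.7]
0.025670841475522798 [ 0.9 -0.4 -1. ] 55.5167
0.025616036626415158 [-0.  -0.   0.2] 56.4417
```

View pics/w15.png

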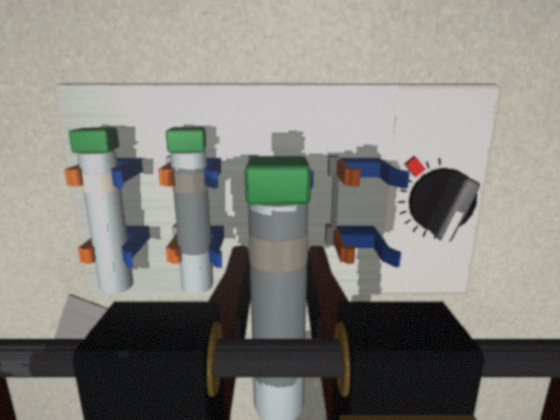

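```bash
python3 - <<'E'
from h import *
insert(3,dx=.006); print(current_finger_gap()); release_press(3); print(current_clock()); seated(3,"w16")
E
```

```text
pre [ 0.2 -0.4 -0.2]
z 0.0265 dF [ 0.2  0.1 -0.3] gap 0.0256 False
z 0.0223 dF [-3. -6. 15.] gap 0.0253 False
z 0.0153 dF [ 1.5 -5.8  3.7] gap 0.0252 False
z 0.0086 dF [ 2.9 -4.8  0. ] gap 0.0254 False
z 0.004 dF [ 2.2 -4.1 -2.3] gap 0.0254 False
z 0.0006 dF [ 2.3 -2.2 -3.9] gap 0.0251 False
z -0.0014 dF [ 1.4 -0.7 -4. ] gap 0.0252 False
0.02516928027194232
press True tip z 0.1041949266092871 [-2.1 -0.6  7.8]
62.225
-58 ztop 103.6 y -0.9 20
-33 ztop 105.2 y -3.0 20
-20 ztop 103.1 y -0.6 281
-7 ztop 103.2 y -1.1 626
6 ztop 103.3 y -1.0 663
19 ztop 103.6 y -1.1 684
32 ztop 103.6 y -0.3 677
45 ztop 104.1 y 1.2 804
58 ztop 104.2 y 2.2 503
x extent [-59.27386296  58.59339516]
nose y [ 7.04654269 15.84773837]
```

View pics/w16.png

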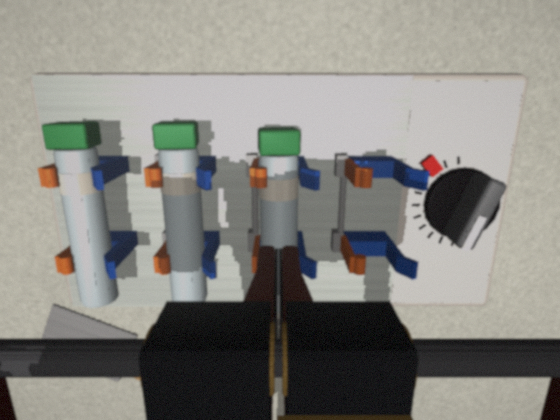

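```bash
python3 - <<'E'
from h import *
move_ptp([.545,.005,.22],qd(PSI))
c=snap("wrist","w17"); np.savez("w17.npz",**c); cv2.imwrite("pics/w17z.png",cv2.resize(c["image"][60:330,150:430],None,fx=2.2,fy=2.2,interpolation=cv2.INTER_CUBIC))
W=cloud(c); hsv=cv2.cvtColor(c["image"],cv2.COLOR_BGR2HSV); z=W[...,2]
L=(W[...,:2]-M)@RM*1000
near=(abs(L[...,0])<60)&(L[...,1]<-90)&(L[...,1]>-180)
b=near&(z>.085)&(z<.096); m,a,bb,t=rect(L[b]); print("bar",m,a,bb,np.degrees(t),b.sum(),np.median(z[b]))
d=near&(z>.0615)&(z<.069)&(hsv[...,2]<70); print("disc",cv2.minEnclosingCircle(L[d].astype(np.float32)),d.sum())
r=near&((hsv[...,0]<6)|(hsv[...,0]>172))&(hsv[...,1]>140)&(hsv[...,2]>60); print("tab",L[r].mean(0),r.sum(),np.median(z[r]))
w=b&(hsv[...,1]<60)&(hsv[...,2]>150); print("white",L[w].mean(0),w.sum(), rect(L[w]) if w.sum()>5 else 0)
E
```

```text
bar [  -0.82071114 -139.67134094] 52.7142 14.098905 -19.399302 1138 0.08971233293302447
disc ((-0.8499073386192322, -140.2637176513672), 27.276805877685547) 1992
tab [  28.41382056 -114.68570837] 132 0.06007612211831487
white [nan nan] 0 0<stdin>:10: RuntimeWarning: Mean of empty slice.
  ret = um.true_divide(
```

View pics/w17z.png

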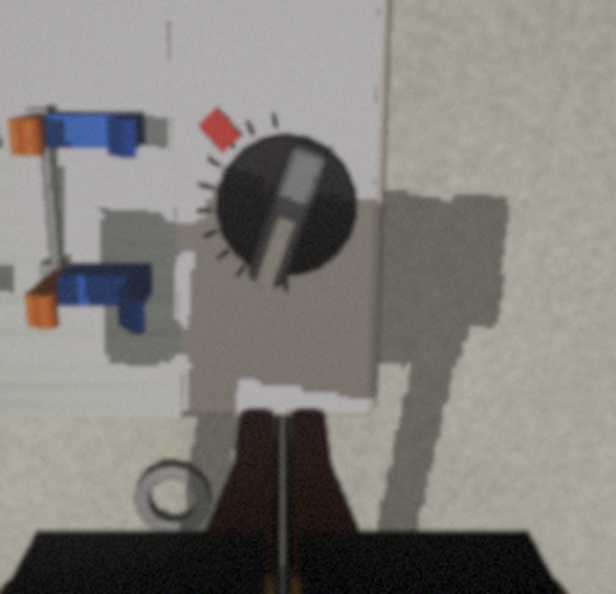

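```bash
python3 - <<'E'
from h import *
d=M+RM@np.array([-.0006,-.1399]); psi=TH+np.radians(-19.4+90)
move_gripper(.034)
move_ptp([*d,.16],qd(psi)); print(current_joint_pos(),F())
hit=servo_line([*d,.070],rate=.1,contact_N=8); print(hit,current_position(),F())
move_gripper(0.); print("gap",current_finger_gap(),F())
j=np.array(current_joint_pos()); j[5]+=np.radians(119.8)
goto_joints(j); print(current_position(),current_joint_pos()[5]-j[5],current_finger_gap(),F(),np.round(current_torque(),2))
move_gripper(.034); servo_line([*d,.17],rate=.15); print(current_clock())
move_ptp([.545,.005,.22],qd(PSI))
c=snap("wrist","w18"); cv2.imwrite("pics/w18z.png",cv2.resize(c["image"][60:330,150:430],None,fx=2.2,fy=2.2,interpolation=cv2.INTER_CUBIC))
W=cloud(c); hsv=cv2.cvtColor(c["image"],cv2.COLOR_BGR2HSV); z=W[...,2]
L=(W[...,:2]-M)@RM*1000
near=(abs(L[...,0])<60)&(L[...,1]<-90)&(L[...,1]>-180)
b=near&(z>.085)&(z<.096); m,a,bb,t=rect(L[b]); print("bar",m,a,bb,np.degrees(t),b.sum())
r=near&((hsv[...,0]<6)|(hsv[...,0]>172))&(hsv[...,1]>140)&(hsv[...,2]>60); tb=L[r].mean(0)-m; print("tab",tb,np.degrees(np.arctan2(tb[1],tb[0])))
E
```

```text
[-1.11783262e-01  3.85697652e-01  1.63997147e+00  2.60659242e-06
  1.11579622e+00 -1.40035879e+00] [-0.4 -0.2 -0.3]
False [0.57475525 0.004856   0.07049494] [ 0.1 -0.1  0.5]
gap 0.013892175611034775 [0.7 5.8 3.9]
[0.57458696 0.00571775 0.07054666] -0.0008060328477175194 0.01390679649335253 [-0.9  0.4  1.4] [ 0.21  0.22 -0.07]
70.7167
bar [  -0.14540291 -139.49147034] 52.831726 14.122058 40.724705 1139
tab [28.67344994 24.88411134] 40.95291676668991
```

View pics/w18z.png

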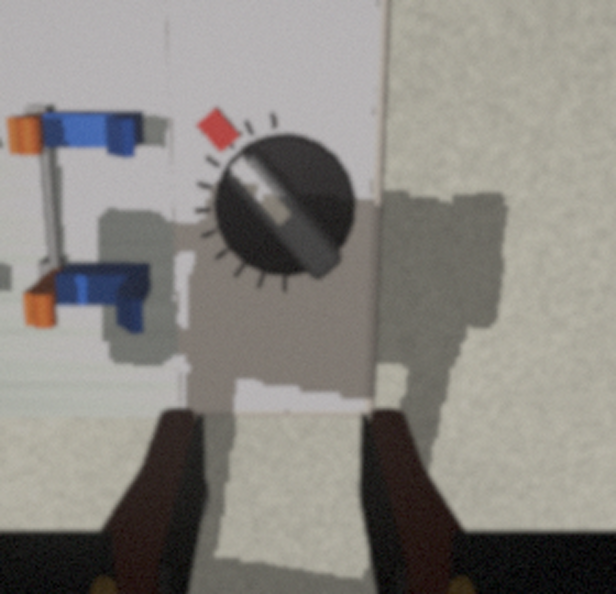

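```bash
python3 - <<'E'
from h import *
move_ptp([.53,.185,.25],qd(PSI))
for k in (1,2,3): print("clip",k); seated(k,"w19")
goto_joints([-1.34,.359,1.51,0,1.272,-.115])
c=snap("top","t20"); snap("scene","s20")
W=cloud(c)
for q in ("spent1","tray","tube1"):
    for s in masks("top",q):
        P=W[s["region"]];P=P[~np.isnan(P[:,0])]; print(q,s["conf"],s["xy"],rect(P[:,:2]*1000)[0],np.median(P[:,2]))
print(current_clock())
E
```

```text
clip 1
-58 ztop 102.9 y -2.2 349
-46 ztop 103.1 y -2.2 374
-33 ztop 103.8 y -1.1 403
-20 ztop 103.3 y -1.5 430
-7 ztop 102.8 y -1.6 424
6 ztop 103.0 y -1.8 429
19 ztop 103.7 y -0.7 479
32 ztop 104.0 y -0.4 480
45 ztop 103.7 y -0.3 510
58 ztop 104.2 y 1.7 477
x extent [-63.76469099  61.69849427]
nose y [ 6.7238495 15.1293002]
clip 2
-58 ztop 103.1 y -1.5 336
-46 ztop 103.3 y -1.6 377
-33 ztop 104.3 y -1.0 383
-20 ztop 103.3 y -1.5 415
-7 ztop 103.2 y -1.6 421
6 ztop 103.0 y -1.5 426
19 ztop 103.7 y -1.5 461
32 ztop 103.9 y -0.9 485
45 ztop 104.0 y -1.0 501
58 ztop 104.6 y 1.8 455
x extent [-63.65681264  61.90352437]
nose y [ 6.92649599 15.19324072]
clip 3
-58 ztop 103.3 y -1.5 366
-46 ztop 103.5 y -1.2 367
-33 ztop 104.2 y -0.1 346
-20 ztop 103.3 y -0.8 398
-7 ztop 103.3 y -0.9 412
6 ztop 103.4 y -0.8 434
19 ztop 103.8 y -1.0 446
32 ztop 103.8 y -0.6 435
45 ztop 104.2 y 1.1 529
58 ztop 104.3 y 1.7 298
x extent [-67.45139571  58.29114553]
nose y [ 7.4683979  21.31260516]
spent1 0.79 [432.9, 253.3] [ 509.46673584 -460.75125122] 0.02787688853961196
tray 0.82 [427.6, 250.1] [ 512.67425537 -454.74230957] 0.004853377650527837
tray 0.72 [237.7, 222.9] [572.30334473   5.96867371] 0.06611846839699412
tray 0.37 [146.7, 225.7] [561.26635742 207.94281006] 0.10190910104874353
tube1 0.73 [146.9, 222.9] [559.47290039 214.89509583] 0.10184006815787343
tube1 0.62 [175.7, 228.0] [561.06323242 148.0017395 ] 0.10187673286677537
tube1 0.61 [114.7, 229.1] [557.22839355 281.36355591] 0.10184025687556009
75.5167
```

View pics/t20.png

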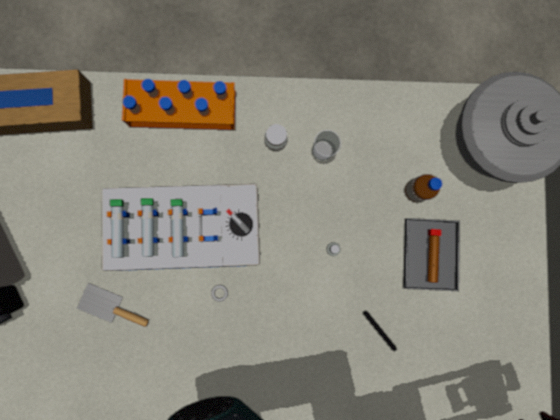

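View pics/s20.png

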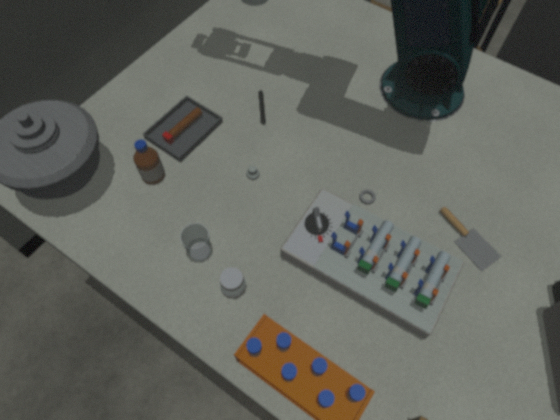

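View pics/w19.png

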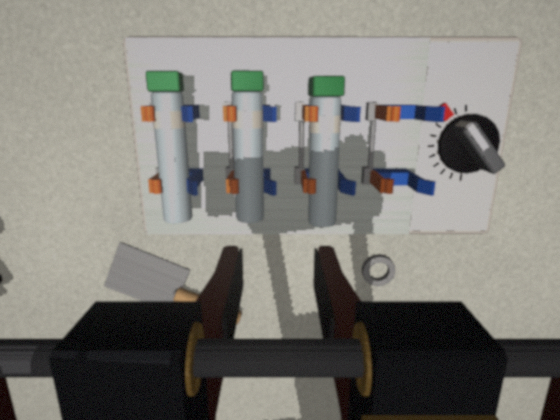

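```bash
python3 -c "
from bench import *
close_job()"
```

```text
the job is handed in; nothing more can be done
```

I completed the changeover and handed the job in at about 75 s of the 210 s; the system reports no verdict.

**What I did:**
- **Spent tube:** there was one, in clip 1, and it now lies in the tray, about 6 mm from the tray's centre.
- **Fresh tubes:** there were three, now pressed into clips 1, 2 and 3, with clip 4 left empty. The third had been knocked about 7 cm before I reached it, so the first grasp closed on nothing. I looked again, found it and grasped it about 1 cm off its middle to keep clear of the dial.
- **Dial:** I turned it last, by about 120° clockwise.

**Last checks:**
- **Tubes:** they are about 1–2 mm off centre sideways and 2, 2 and 6 mm off lengthwise. Their tops are at about 103–104 mm, against 104 mm for fully seated.
- **Jaws:** all three look shut. One reading disagreed: the final long view of jaw 3 gave points out to 21 mm, against about 15 mm for the other two. A closer view after seating read 15.8 mm, and the picture shows it shut, so I took the 21 mm as stray pixels.
- **Dial:** the grip bar is at 40.7° and the red tab at 41.0°, with the white end of the pointer towards the tab.
- **Bench:** the beaker and bottle are upright. The arm is back at its start pose, touching nothing.

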